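Build up the sieve stack on the shaker

ROBOT

A 7-joint arm with a two-finger parallel gripper is mounted at the origin on a cart in front of the work surface, level with it; the furniture and walls round the work are solid. World frame = base frame: x ahead of the robot, y to its left, z up, the work surface at z = 0. Lengths are in m, angles in rad, forces in N, time in s.
With the tool pointing down it reaches from about 0.375 to 0.925 m from the base axis. Payload 3.1 kg.
Tool frame: the origin (TCP) lies between the finger pads; the fingertips stand 19 mm ahead of it and the grasp point (between the pads) is the TCP; z points along the fingers, y is the direction in which the jaws open and shut (so a half turn about z gives the same grasp; the last joint's range is limited). The gripper opens to 85 mm and grips with 20 to 120 N. Pads are 22 mm wide; open, the fingers measure 114 mm over their backs; the gripper's body (76 mm by 85 mm) begins 54 mm behind the grasp point. The pads swing forward as they close: fully open they stand 13 mm farther back than shut.
Start: joints at [-1.334, 0.383, 0.044, 1.598, -0.018, 1.161, -0.05], TCP at [0.214, 0.614, 0.25] pointing down, gripper open.
Joint ranges: [-2.61, 2.61], [-0.41, 2.15], [-1.48, 1.57], [0, 2.5], [-1.57, 4.71], [0.05, 1.97], [-2.85, 2.85]. Speed limits (rad/s): [2.79, 2.79, 3.14, 3.14, 3.14, 3.14, 3.14].

INTERFACE

Orientations are given as a unit quaternion [x, y, z, w].
In Python, from bench import move_ptp, movel, move_j, move_gripper, pause, inverse_kinematics, read_camera, camera_params, MotionError, sign_off, look_for, tip_of, read_time_s, read_qpos, read_joint_vel, read_effort, read_eef_pos, read_tcp_rot, read_ft_force, read_ft_torque, read_finger_gap gives the robot as it stands. Calls block until the motion is done:
- move_ptp(position, orientation): joint-space move of the TCP to a pose.
- movel(position, orientation=None, speed=0.15): straight line of the TCP; orientation=None keeps the orientation; speed is the mean speed in m/s.
- move_j(angles): joint-space move.
- move_gripper(opening, effort=None): finger opening in m; effort is the grip in N (None keeps the last); returns when the fingers have stopped.
- pause(seconds).
- inverse_kinematics(position, orientation): joint angles nearest the present ones, or None.
- read_camera(name): name is "scene" or "top"; returns the picture (420x560x3 uint8, red, green, blue); there is no depth.
- camera_params(name): a dict with "K" (3x3 intrinsics, pixels), "camera_from_world" (4x4, takes a point from world to camera coordinates). Camera axes: x right, y down, z forward; pixel columns grow to the right and rows downward; lengths in m; the calibration is good to about 2 mm. A picture is of the moment at which its call begins. camera_params takes no time and is no camera call.
A pose or a line that the arm cannot do raises MotionError and nothing moves.
- sign_off(): hands the job in, once; it reports no verdict.
Trained networks look in the newest picture that a camera, given by its name, has taken for a name from the list of things; names that differ only in an ending like _2 or _b are one class to them, and where a whole thing is asked for, a point or a joint stands for the part that bears it (a point fixed in the world has none). Each returns a list of dicts, best first, with "confidence" (0 to 1); they miss things now and then, are a little off and sometimes report something else, mostly with a low value. They report only what shows in the picture. A call takes as long as a camera call. They do not tell look-alikes from the thing itself.
- look_for(camera, name): "at" ([column, row] in pixels, amid what is visible of it).
- tip_of(camera, name): "at" ([column, row] in pixels: a listed point, or the origin of a listed thing).
Readings, each from a call of its own:
- read_time_s(): time.
- read_qpos(): joint angles.
- read_joint_vel(): joint speeds.
- read_effort(): joint torques, N m.
- read_eef_pos(): TCP position.
- read_tcp_rot(): TCP orientation.
- read_ft_force(): force on the tool from outside, world axes, zero at the start.
- read_ft_torque(): the same for the moment, N m.
- read_finger_gap(): finger opening in m.
Only numpy, scipy, OpenCV 4.12 (cv2) and the standard library are available. Lean on these libraries where they do the work, as an engineer would, in place of code of your own. Each camera call takes 0.05 s, during which the arm holds its last target.

TASK

Build the sieve stack on the little round shaker, one part at a time from the bottom up: first the plain-floored pan in the seat ring, then the fine-mesh sieve, then the coarse sieve with the big holes, and last the lid. Each part must sit level and fully home in the one below, and the three sample vials standing among the parts must not be knocked over.

Things in the scene. Friction and masses are not known exactly. Their poses are not given: they have to be found in the camera images.
- shaker: small round sieve shaker, fixed: a grey drum 100 mm across with a dark control panel on one side, carrying a metal plate and, on that, a steel seat ring (52 mm outside, 47 mm bore, 8 mm deep). Origin: centre of its underside; the seat ring's rim is 50 mm above it.
- seat (a point): centre of the floor inside the shaker's seat ring, 42 mm above the worktop and 8 mm below the ring's rim, z up. The seated pan's origin is 2 mm above this point.
- pan: collecting pan, the deepest cup of the set, with a plain closed metal floor: steel, 52 mm outside, 44 mm tall in all. Tapered spigot below (6 mm high, 38 to 43 mm wide) drops into the 47 mm bore of the part below until the 52 mm shoulder rests on its rim; 2 mm play all round. Origin: centre of the underside, z up. Smooth upright outside wall from 6 to 44 mm; rim at 44 mm, inner floor at 9 mm. A part seated on it has its origin 38 mm above the pan's.
- fine_sieve: fine sieve, the shallowest cup, its floor a close square mesh of wires: steel, 52 mm outside, 30 mm tall in all. Tapered spigot below (6 mm high, 38 to 43 mm wide) drops into the 47 mm bore of the part below until the 52 mm shoulder rests on its rim; 2 mm play all round. Origin: centre of the underside, z up. Smooth upright outside wall from 6 to 30 mm; rim at 30 mm, floor at 9 mm. A part seated on it has its origin 24 mm above the sieve's.
- coarse_sieve: coarse sieve, a cup whose floor is a plate with seven big round holes: steel, 52 mm outside, 40 mm tall in all. Tapered spigot below (6 mm high, 38 to 43 mm wide) drops into the 47 mm bore of the part below until the 52 mm shoulder rests on its rim; 2 mm play all round. Origin: centre of the underside, z up. Smooth upright outside wall from 6 to 40 mm; rim at 40 mm, floor at 9 mm. A part seated on it has its origin 34 mm above the sieve's.
- lid: lid, a flat steel disc 52 mm across with a black round knob on top. Tapered spigot below (6 mm high, 38 to 43 mm wide) drops into the 47 mm bore of the part below until the 52 mm shoulder rests on its rim; 2 mm play all round. Origin: centre of the underside, z up. Disc from 6 to 11 mm, knob 22 mm across from 11 to 33 mm (the top).
- vial_a: one of three capped glass sample vials, 23 mm across and 54 mm tall, standing loose and upright among the parts. Origin: centre of its underside, z up. Not part of the job.
- vial_b: one of three capped glass sample vials, 23 mm across and 54 mm tall, standing loose and upright among the parts. Origin: centre of its underside, z up. Not part of the job.
- vial_c: one of three capped glass sample vials, 23 mm across and 54 mm tall, standing loose and upright among the parts. Origin: centre of its underside, z up. Not part of the job.
Things that resemble listed ones, but are neither listed nor needed, are in the scene too. What is shaped like the fine_sieve but blue is not meant.

How it is judged:
By the outcome, as a careful person would: the job done as asked, in the order asked, and still so for the second after the job is handed in, with the robot touching nothing.
It also fails if it takes over 112 s, if anything falls off the work surface, if the arm or the gripper's body presses on something with over 40 N, if the wrist force passes 120 N, or if a joint passes its speed limit or range.

## Working session

There is one attempt and no reset: what is moved stays moved. The work goes in short steps, each a Python script; the robot and the scene stay as the last script left them, time stands still between calls to the robot, and variables do not carry over. Pictures are saved under pics/ and viewed, and the job is handed in when it is done.

```bash
mkdir -p pics; python3 - <<'E'
from bench import *
import cv2
for c in("scene","top"):
    im=read_camera(c); cv2.imwrite(f"pics/{c}0.png",im[:,:,::-1])
    p=camera_params(c); print(c,p["K"],p["camera_from_world"])
    for n in("shaker","seat","pan","fine_sieve","coarse_sieve","lid","vial_a"):
        f=look_for if n!="seat" else tip_of
        print(n,[(d["at"],round(d["confidence"],2)) for d in f(c,n)])
        if n!="seat": print("  tip",[(d["at"],round(d["confidence"],2)) for d in tip_of(c,n)])
print(read_time_s(),read_tcp_rot(),read_eef_pos())
E
```

```text
scene [[488.42301347   0.         286.33934307]
 [  0.         488.42301347 209.69078456]
 [  0.           0.           1.        ]] [[ 0.85661252 -0.51585041  0.01064588 -0.41090169]
 [-0.34465291 -0.58743586 -0.73221137  0.23765947]
 [ 0.38396531  0.62355229 -0.68099426  0.75469706]
 [ 0.          0.          0.          1.        ]]
shaker [([330.2, 187.7], 0.63)]
  tip [([327.8, 191.2], 0.89), ([267.3, 255.8], 0.56)]
seat [([328.3, 174.8], 0.71)]
pan [([354.7, 312.2], 0.94)]
  tip [([353.1, 322.1], 0.94)]
fine_sieve [([177.6, 163.6], 0.94), ([234.2, 178.6], 0.89), ([211.6, 155.7], 0.69)]
  tip [([213.3, 159.7], 0.83), ([177.3, 169.0], 0.75), ([233.7, 184.4], 0.57)]
coarse_sieve [([389.0, 230.7], 0.59)]
  tip [([387.4, 238.1], 0.84)]
lid [([267.6, 251.9], 0.89)]
  tip [([265.0, 258.4], 0.86)]
vial_a [([328.0, 252.1], 0.86), ([271.4, 195.1], 0.81), ([323.7, 216.1], 0.73), ([385.8, 229.7], 0.37)]
  tip [([322.5, 228.2], 0.82), ([327.9, 262.8], 0.66), ([274.0, 201.4], 0.53)]
top [[475.64395055   0.         276.7368455 ]
 [  0.         475.64395055 209.05220331]
 [  0.           0.   
[... 367 characters left out ...]
 161.6], 0.67), ([264.2, 165.6], 0.59)]
pan [([373.4, 223.5], 0.56)]
  tip [([372.9, 224.3], 0.65), ([253.5, 214.4], 0.54)]
fine_sieve [([216.9, 226.3], 0.77), ([262.6, 166.6], 0.74), ([175.5, 230.7], 0.65), ([175.9, 266.8], 0.56), ([323.8, 211.0], 0.19)]
  tip [([176.2, 227.5], 0.78), ([175.7, 265.0], 0.72), ([218.1, 227.9], 0.55)]
coarse_sieve []
  tip [([327.1, 159.7], 0.85)]
lid [([301.6, 244.0], 0.63), ([331.3, 159.8], 0.26)]
  tip [([300.1, 244.2], 0.83)]
vial_a [([293.6, 192.7], 0.62), ([323.7, 209.0], 0.54)]
  tip [([289.7, 193.4], 0.54), ([253.8, 215.0], 0.42), ([322.6, 210.8], 0.4)]
1.4 [1.66592998e-01 9.86025747e-01 1.32318052e-06 2.19937562e-06] [0.21355826 0.61393541 0.25026811]
```

View pics/scene0.png

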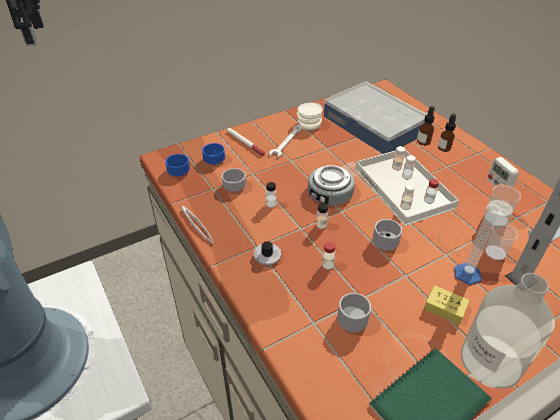

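View pics/top0.png

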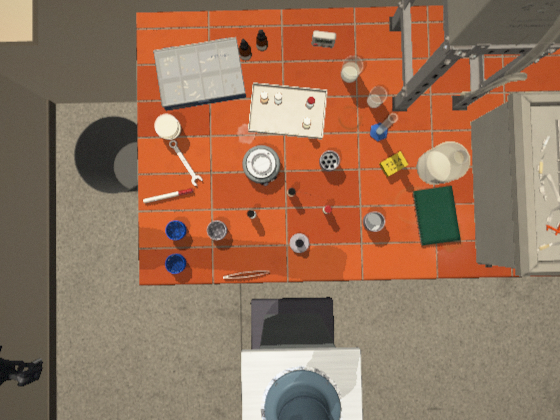

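```bash
python3 - <<'E'
import cv2,numpy as np
a=cv2.imread("pics/scene0.png")[120:210,140:260]; b=cv2.imread("pics/top0.png")[135:285,150:400]
cv2.imwrite("pics/c1.png",cv2.resize(a,None,fx=6,fy=6,interpolation=cv2.INTER_CUBIC))
cv2.imwrite("pics/c2.png",cv2.resize(b,None,fx=3.2,fy=3.2,interpolation=cv2.INTER_CUBIC))
E
```

```text
(no output)
```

View pics/c1.png

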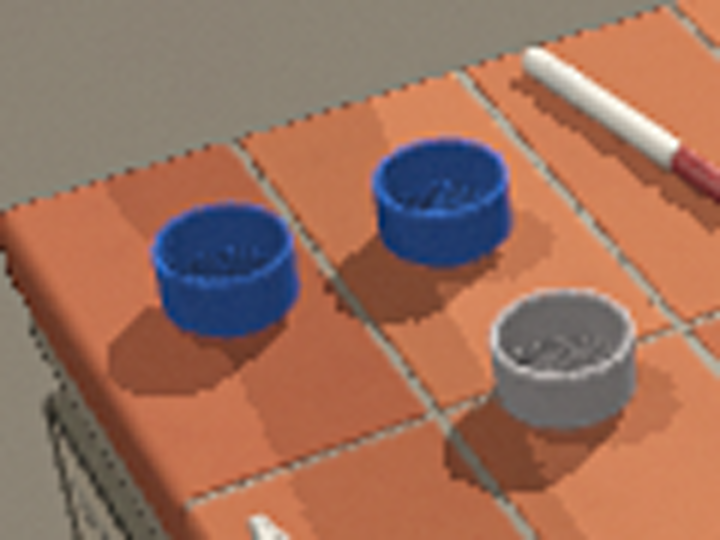

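View pics/c2.png

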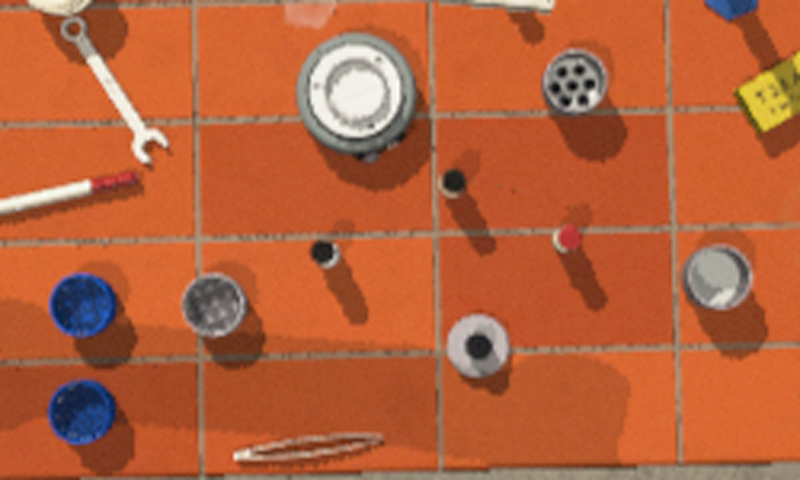

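The parts in the top view:
- **Fine sieve:** candidates are the blue cups at (176,230) and (176,265) and the grey cup at (217,230). The grey one is meant, because blue is excluded. The crop shows a grey mesh floor.
- **Pan:** the plain-floored cup at (374,222).
- **Coarse sieve:** the seven-hole cup at (330,160).
- **Lid:** (300,243).
- **Vials:** (251,213), (292,191) and (327,210). Look-alikes in the tray don't matter.

Next I'll refine the poses by fitting silhouettes.

```bash
cat > vis.py <<'E'
import cv2,numpy as np
from scipy.optimize import minimize
from bench import camera_params
P={c:camera_params(c) for c in("scene","top")}
def proj(c,X):
    X=np.atleast_2d(X); T=P[c]["camera_from_world"]; q=X@T[:3,:3].T+T[:3,3]; q=q@P[c]["K"].T
    return q[:,:2]/q[:,2:]
def back(c,uv,z):
    T=P[c]["camera_from_world"];R,t=T[:3,:3],T[:3,3]
    d=R.T@np.linalg.solve(P[c]["K"],[uv[0],uv[1],1]); o=-R.T@t
    return o+d*(z-o[2])/d[2]
def tri(uvs,uvt):
    f=lambda X:sum(np.sum((proj(c,X)[0]-u)**2) for c,u in(("scene",uvs),("top",uvt)))
    X0=back("top",uvt,0.03); return minimize(f,X0,method="Nelder-Mead",options=dict(xatol=1e-5,fatol=1e-4)).x
th=np.linspace(0,2*np.pi,60)
def circ(x,y,z,r): return np.c_[x+r*np.cos(th),y+r*np.sin(th),np.full(60,z)]
PR={"pan":[(0,.019),(.006,.0215),(.006,.026),(.044,.026)],"fine_sieve":[(0,.019),(.006,.0215),(.006,.026),(.030,.026)],
"coarse_sieve":[(0,.019),(.006,.0215),(.006,.026),(.040,.026)],"lid":[(0,.019),(.006,.0215),(.006,.026),(.011,.026)],"vial":[(0,.0115),(.054,.0115)]}
def sil(c,name,x,y,z0=0,S=4):
    pts=proj(c,np.vstack([circ(x,y,z0+z,r) for z,r in PR[name]]))
    return cv2.convexHull(pts.astype(np.float32))
def fit(c,im,name,x0,y0,z0=0):
    """silhouette fit on low saturation pixels"""
    hsv=cv2.cvtColor(im,cv2.COLOR_RGB2HSV); S=4
    u=proj(c,[x0,y0,z0+.02])[0]; a=np.round(u-40).astype(int); a=np.maximum(a,0)
    crop=hsv[a[1]:a[1]+80,a[0]:a[0]+80]
    m=cv2.resize(crop[:,:,1].astype(np.float32),None,fx=S,fy=S,interpolation=cv2.INTER_LINEAR)<110
    n,l=cv2.connectedComponents(m.astype(np.uint8))
    def mk(p):
        h=(sil(c,name,p[0],p[1],z0).reshape(-1,2)-a+.5)*S-.5
        k=np.zeros(m.shape,np.uint8); cv2.fillPoly(k,[np.round(h*16).astype(np.int32)],1,shift=4); return k>0
    k=mk((x0,y0)); lab=np.bincount(l[k&m]).argmax(); mm=l==lab
    f=lambda p:1-np.sum(mk(p)&mm)/np.sum(mk(p)|mm)
    r=minimize(f,[x0,y0],method="Nelder-Mead",options=dict(initial_simplex=[[x0,y0],[x0+.006,y0],[x0,y0+.006]],xatol=1e-4,fatol=1e-4))
    return r.x,1-r.fun
E
python3 - <<'E'
from vis import *
ims={c:cv2.imread(f"pics/{c}0.png")[:,:,::-1].copy() for c in("scene","top")}
G={"pan":(374,222),"fine_sieve":(217,230),"coarse_sieve":(330,160),"lid":(300,243)}
for n,u in G.items():
    X=back("top",u,.025)
    for c in ims:
        r,s=fit(c,ims[c],n,X[0],X[1]); print(n,c,r.round(4),round(s,3))
for s,t in(((328.3,174.8),(261.7,161.6)),((328.3,174.8),(264.2,165.6))): print("seat",tri(s,t).round(4))
print("seat scene z42",back("scene",(328.3,174.8),.042).round(4),"top",back("top",(261.7,161.6),.042).round(4))
for n,t in(("vial",(251,213)),("vial",(292,191)),("vial",(327,210))): print(n,back("top",t,.054).round(3))
for c,uv in(("scene",(329,178)),("top",(262,164))):
    u=np.array(uv); cr=ims[c][u[1]-32:u[1]+32,u[0]-32:u[0]+32,::-1]
    cv2.imwrite(f"pics/sh_{c}.png",cv2.resize(cr,None,fx=9,fy=9,interpolation=cv2.INTER_CUBIC))
E
```

```text
pan scene [ 0.4884 -0.1983] 0.725
pan top [ 0.4878 -0.2018] 0.957
fine_sieve scene [0.4754 0.2158] 0.476
fine_sieve top [0.4753 0.2122] 0.594
coarse_sieve scene [ 0.6519 -0.086 ] 0.767
coarse_sieve top [ 0.6513 -0.0897] 0.646
lid scene [ 0.4362 -0.0013] 0.561
lid top [ 0.4359 -0.0051] 0.53
seat [0.6432 0.0921 0.0483]
seat [0.6341 0.0838 0.0576]
seat scene z42 [0.6436 0.1006 0.042 ] top [0.6505 0.0881 0.042 ]
vial [0.516 0.118 0.054]
vial [0.571 0.011 0.054]
vial [ 0.519 -0.077  0.054]
```

View pics/sh_top.png

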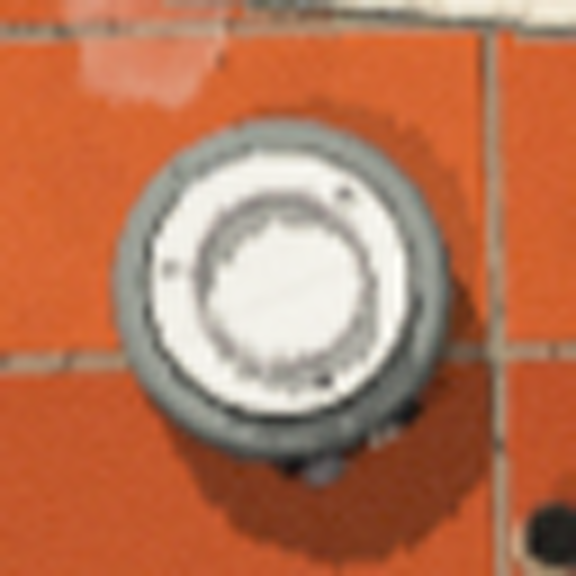

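View pics/sh_scene.png

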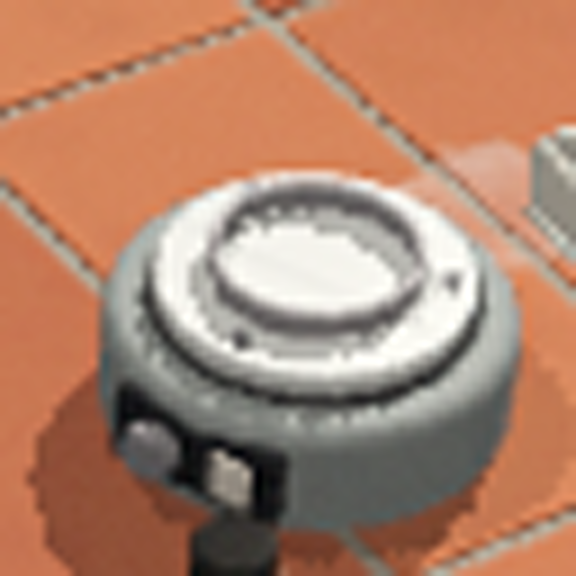

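```bash
python3 - <<'E'
from vis import *
ims={c:cv2.imread(f"pics/{c}0.png") for c in("scene","top")}
a=back("top",(261.4,163.4),.05);b=back("scene",(331.8,173.2),.05);print(a,b)
out=[]
for c,uv,X in(("scene",(329,178),b),("top",(262,164),a)):
    u=np.array(uv)-32; cr=cv2.resize(ims[c][u[1]:u[1]+64,u[0]:u[0]+64],None,fx=9,fy=9,interpolation=cv2.INTER_CUBIC)
    cr=cr[:432] if 0 else cr
    for z,r,col in((.05,.026,(0,0,255)),(.05,.0235,(255,0,0)),(.042,.0235,(0,160,0))):
        h=(proj(c,circ(X[0],X[1],z,r))-u+.5)*9-.5
        cv2.polylines(cr,[np.round(h).astype(int)],True,col,1)
    out.append(cr[100:500,60:460])
cv2.imwrite("pics/sh_ov.png",np.hstack(out))
E
```

```text
[0.64464938 0.08875894 0.05      ] [0.64689675 0.09335671 0.05      ]
```

View pics/sh_ov.png

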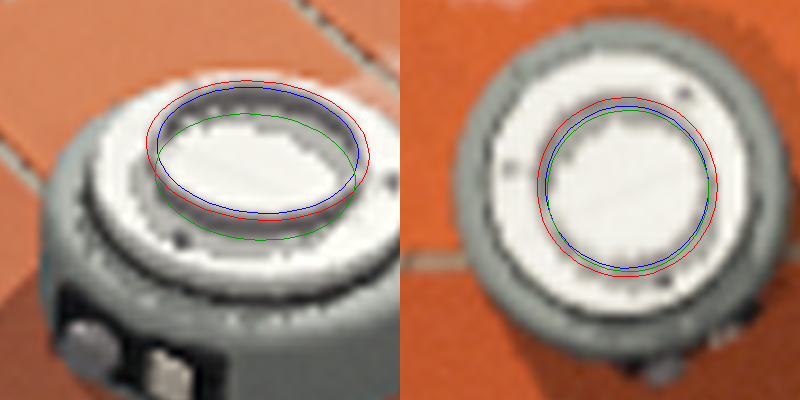

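Both views agree on the parts to about 4 mm in y and under 1 mm in x. I'll use the mean of the two. Gripping the pan with the jaws along y will centre it, so I can then measure the camera bias against it.

```bash
cat > mv.py <<'E'
from bench import *
import numpy as np
Q=[0,1,0,0]
def st(m): print(m,"t",round(read_time_s(),1),"tcp",np.round(read_eef_pos(),4),"gap",round(float(read_finger_gap()),4),"F",np.round(read_ft_force(),1))
E
python3 - <<'E'
from mv import *
for p in([.488,-.2,.2],[.4753,.214,.2],[.6516,-.088,.2],[.436,-.003,.2],[.6455,.091,.25],[.436,-.003,.03],[.4753,.214,.025]):
    print(inverse_kinematics(p,Q))
move_gripper(.075,30)
move_ptp([.488,-.2,.2],Q); st("above")
movel([.488,-.2,.03],speed=.2); st("down")
move_gripper(.03,30); st("grip")
move_gripper(.08); movel([.488,-.2,.15],speed=.25); move_ptp([.44,-.05,.3],[0,1,0,0]); st("up")
from vis import *
ims={c:read_camera(c) for c in("scene","top")}
for c in ims:
    cv2.imwrite(f"pics/{c}1.png",ims[c][:,:,::-1]); print(c,fit(c,ims[c],"pan",.488,-.2))
E
```

```text
[-0.571364    0.33147821  1.03727966  1.97641129 -0.33553928  1.01786722
  2.19301425]
[-0.76775537  0.19631754  0.29473543  1.96695812 -0.06793292  0.98764185
  1.12987664]
[-0.50453829  0.55026714  0.78439401  1.65227082 -0.42350285  1.11712232
  1.96619582]
[-0.77158961  0.01011414  0.69822125  2.16627622 -0.00789528  0.96758358
  1.50188176]
[-0.56039174  0.41220284  0.46481057  1.6104064  -0.19666484  1.16567911
  1.51945676]
[-0.59817208  0.39206936  0.56774738  2.26151268 -0.38499473  0.57890648
  1.8322255 ]
[-0.70414227  0.47684852  0.23381793  2.05453806 -0.18168966  0.62924246
  1.22263412]
above t 4.7 tcp [ 0.4886 -0.1991  0.1999] gap 0.0747 F [ 0.2 -0.7  0.6]
down t 5.7 tcp [ 0.4889 -0.2006  0.0309] gap 0.0752 F [-0.5  0.4 -0.6]
grip t 6.0 tcp [ 0.4893 -0.2003  0.0315] gap 0.0513 F [-0.8  0.2  6.2]
up t 7.9 tcp [ 0.4389 -0.0507  0.2978] gap 0.0802 F [ 0.  -0.7 -0.5]
scene (array([ 0.48857805, -0.1993631 ]), np.float64(0.7302974358974359))
top (array([ 0.476, -0.2  ]), np.float64(0.1547497579991105))
```

```bash
cat >> mv.py <<'E'
def pick(x,y,zg,grip=.03,opn=.075,eff=40):
    move_gripper(opn,eff); move_ptp([x,y,max(zg+.09,.16)],Q); movel([x,y,zg+.0],speed=.15)
    move_gripper(grip,eff); st("grip"); z=read_eef_pos()[2]
    movel([x,y,.27],speed=.25); st("lift"); return z
def place(x,y,z):
    """z: nominal TCP height seated"""
    move_ptp([x,y,max(z+.06,.25)],Q); movel([x,y,z+.012],speed=.15); st("near")
    for d in (.008,.005,.003,.0015,.0005):
        movel([x,y,z+d],speed=.03); f=read_ft_force(); print("d",d,np.round(read_eef_pos(),4),np.round(f,1))
        if abs(f[2]-F0[2])>12: print("contact"); break
F0=[0,0,0]
def release(x,y,opn=.07):
    z=read_eef_pos()[2]; move_gripper(opn); st("rel"); movel([x,y,.3],speed=.25)
def shot(tag):
    import cv2; move_ptp([.40,.33,.3],Q)
    for c in("scene","top"): cv2.imwrite(f"pics/{c}{tag}.png",read_camera(c)[:,:,::-1])
E
python3 - <<'E'
import mv; from mv import *
z=pick(.488,-.2,.030); mv.F0=read_ft_force()
place(.6462,.092,z+.044)
E
```

```text
grip t 10.5 tcp [ 0.4892 -0.2004  0.0314] gap 0.0509 F [-0.5  1.1  6.3]
lift t 11.6 tcp [ 0.4867 -0.1995  0.2682] gap 0.0509 F [-0.4  0.4 -1. ]
near t 14.1 tcp [0.6474 0.0921 0.0888] gap 0.0506 F [-1.3 -0.2 -0.4]
d 0.008 [0.6462 0.0921 0.0837] [-0.1  0.1 -1.4]
d 0.005 [0.6459 0.092  0.0801] [ 0.1 -0.1 -1.6]
d 0.003 [0.646  0.092  0.0782] [-0.3 -1.5 -1.9]
d 0.0015 [0.6461 0.092  0.0768] [-0.2  0.7 -1.9]
d 0.0005 [0.6461 0.092  0.0758] [-0.1  2.1 -0.9]
```

```bash
python3 - <<'E'
from mv import *
for z in(.0752,.0742): movel([.6462,.092,z],speed=.03); st("dn")
release(.6462,.092); shot(2)
import cv2,numpy as np
from vis import *
a=cv2.imread("pics/scene2.png");b=cv2.imread("pics/top2.png")
cv2.imwrite("pics/c3.png",np.hstack([cv2.resize(a[120:220,280:380],None,fx=4,fy=4,interpolation=2),cv2.resize(b[115:215,212:312],None,fx=4,fy=4,interpolation=2)]))
E
```

```text
dn t 15.6 tcp [0.6463 0.092  0.0756] gap 0.0507 F [-2.2  0.4  0.5]
dn t 15.8 tcp [0.6463 0.092  0.0755] gap 0.0506 F [-3.8  0.   5.2]
rel t 16.2 tcp [0.6462 0.092  0.074 ] gap 0.07 F [-0.2 -0.  -0.4]
```

View pics/c3.png

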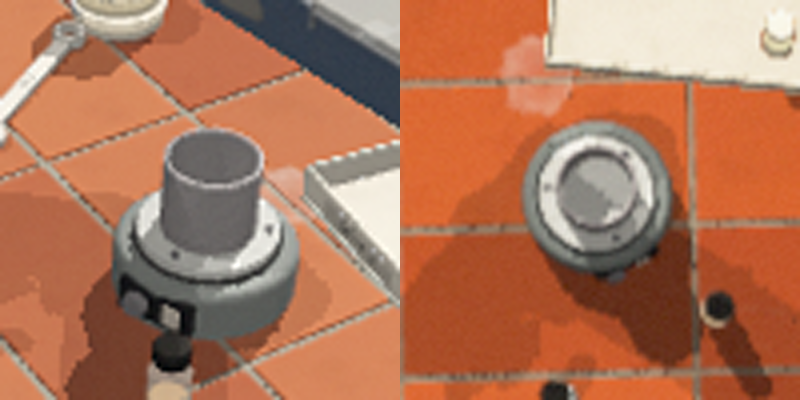

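The pan sits upright in the ring: it stopped at the expected height (TCP 0.0755, matching the 44 mm rise), and both views show it central. Next is the grey fine sieve.

```bash
python3 - <<'E'
import mv; from mv import *
z=pick(.4753,.2145,.0245); mv.F0=read_ft_force()
place(.6455,.092,z+.082)
z0=z+.082
for d in(-.0005,-.0015): movel([.6455,.092,z0+d],speed=.03); st("dn")
E
```

```text
grip t 21.0 tcp [0.4763 0.2151 0.026 ] gap 0.0505 F [-1.6 -1.3  6. ]
lift t 22.2 tcp [0.4741 0.2139 0.2682] gap 0.0509 F [-0.2 -0.  -1.6]
near t 24.0 tcp [0.6465 0.0923 0.1213] gap 0.051 F [ 0.2  0.5 -0.5]
d 0.008 [0.6457 0.092  0.1164] [ 0.2  0.6 -0.6]
d 0.005 [0.6453 0.092  0.1127] [ 0.1  0.7 -0.2]
d 0.003 [0.6453 0.092  0.1107] [ 0.1 -0.  -0.4]
d 0.0015 [0.6454 0.092  0.1093] [-0.2 -0.1 -1. ]
d 0.0005 [0.6454 0.092  0.1084] [0.7 0.2 0.1]
dn t 25.6 tcp [0.6457 0.0921 0.1081] gap 0.0508 F [-1.2  0.8  3.5]
dn t 25.8 tcp [0.6458 0.092  0.108 ] gap 0.0505 F [-3.7 -0.8  8. ]
```

```bash
python3 - <<'E'
from mv import *
release(.6455,.092); shot(3)
import cv2,numpy as np
a=cv2.imread("pics/scene3.png");b=cv2.imread("pics/top3.png")
cv2.imwrite("pics/c4.png",np.hstack([cv2.resize(a[110:210,280:380],None,fx=4,fy=4,interpolation=2),cv2.resize(b[115:215,212:312],None,fx=4,fy=4,interpolation=2)]))
E
```

```text
rel t 26.1 tcp [0.6452 0.092  0.1059] gap 0.07 F [-0.4  0.5  0.4]
```

View pics/c4.png

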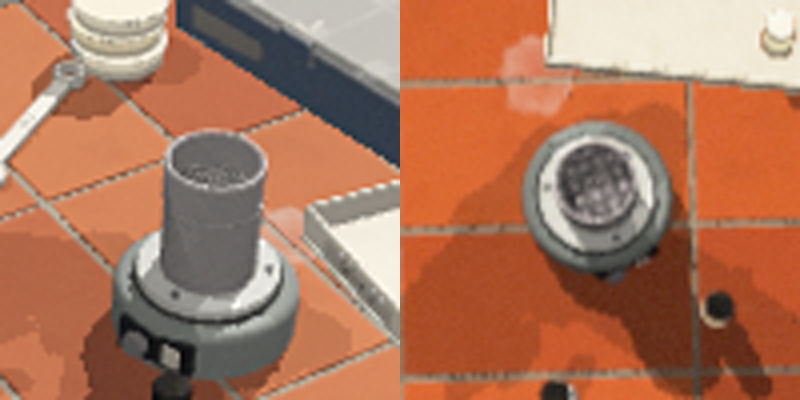

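The fine sieve is level and flush on the pan. Next is the coarse sieve.

```bash
python3 - <<'E'
import mv; from mv import *
x,y=.6516,-.0873
move_gripper(.075,40); move_ptp([x,y,.28],Q)
z=pick(x,y,.0295); mv.F0=read_ft_force()
place(.6455,.092,z+.106)
z0=z+.106
for d in(-.0005,-.0015): movel([.6455,.092,z0+d],speed=.03); st("dn")
E
```

```text
grip t 32.6 tcp [ 0.653  -0.0876  0.0313] gap 0.0518 F [-0.9  0.2  5.8]
lift t 33.7 tcp [ 0.6503 -0.0867  0.2678] gap 0.0514 F [-0.5  0.5 -0.9]
near t 35.3 tcp [0.6465 0.0913 0.1503] gap 0.0512 F [ 0.  -0.5 -0.8]
d 0.008 [0.6458 0.0921 0.1458] [-0.3  0.  -1.7]
d 0.005 [0.6453 0.0921 0.1421] [ 0.1 -0.6 -1.6]
d 0.003 [0.6453 0.092  0.1401] [ 0.1 -0.4 -1.5]
d 0.0015 [0.6454 0.092  0.1386] [-0.2  0.2 -1. ]
d 0.0005 [0.6454 0.092  0.1377] [ 0.5 -0.  -0.6]
dn t 36.8 tcp [0.6458 0.092  0.1373] gap 0.0517 F [-0.7 -0.1  2. ]
dn t 37.0 tcp [0.646  0.092  0.1373] gap 0.0519 F [-2.4  0.2  6.1]
```

```bash
python3 - <<'E'
from mv import *
release(.6455,.092); shot(4)
import cv2,numpy as np
a=cv2.imread("pics/scene4.png");b=cv2.imread("pics/top4.png")
cv2.imwrite("pics/c5.png",np.hstack([cv2.resize(a[100:200,280:380],None,fx=4,fy=4,interpolation=2),cv2.resize(b[115:215,212:312],None,fx=4,fy=4,interpolation=2)]))
# lid: knob top & disc check
from vis import *
out=[]
for c in("scene","top"):
    im={"scene":a,"top":b}[c]; X=(.436,-.0026 )
    u=np.round(proj(c,[*X,.015])[0]).astype(int)-25
    cr=cv2.resize(im[u[1]:u[1]+50,u[0]:u[0]+50],None,fx=8,fy=8,interpolation=2)
    for z,r,col in((.011,.026,(0,255,0)),(.033,.011,(0,255,255))):
        cv2.polylines(cr,[np.round((proj(c,circ(*X,z,r))-u+.5)*8).astype(int)],True,col,1)
    out.append(cr)
cv2.imwrite("pics/c6.png",np.hstack(out))
E
```

```text
rel t 37.4 tcp [0.6453 0.092  0.1354] gap 0.0703 F [ 0.6 -0.3  0.5]
```

View pics/c5.png

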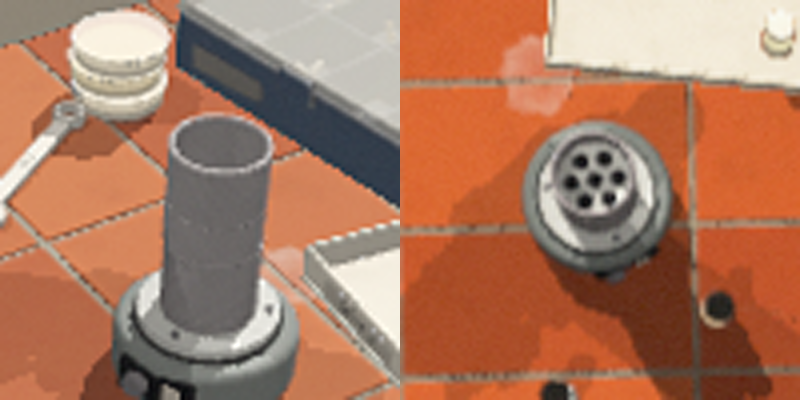

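View pics/c6.png

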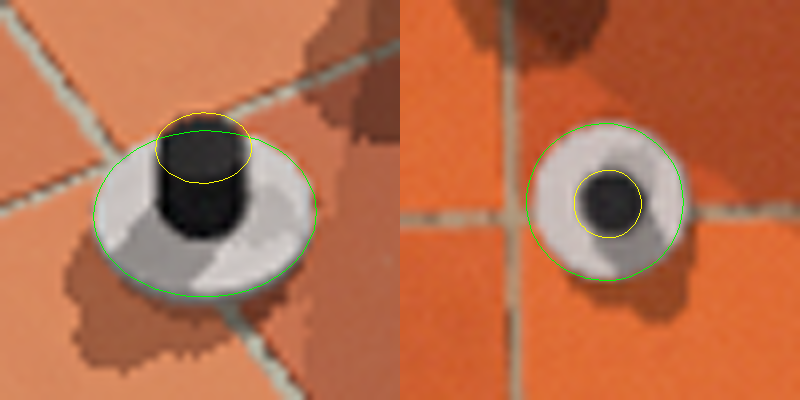

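The coarse sieve is flush and straight. The lid overlay agrees with my measurement, so I'll grip it by the knob.

```bash
python3 - <<'E'
import mv; from mv import *
x,y=.4362,-.0025
move_gripper(.055,40); move_ptp([x,y,.28],Q)
z=pick(x,y,.031,grip=.005,opn=.055); mv.F0=read_ft_force()
place(.6458,.092,z+.140)
z0=z+.140
for d in(-.0005,-.0015): movel([.6458,.092,z0+d],speed=.03); st("dn")
E
```

```text
grip t 43.3 tcp [ 0.4369 -0.0022  0.0319] gap 0.02 F [-1.5  0.8  6. ]
lift t 44.4 tcp [ 0.435  -0.0027  0.2686] gap 0.0207 F [-0.1 -0.4 -1.7]
near t 45.9 tcp [0.6459 0.0914 0.1848] gap 0.0203 F [ 0.5  0.5 -1.1]
d 0.008 [0.6462 0.092  0.1805] [ 0.   0.  -1.5]
d 0.005 [0.6457 0.0921 0.1766] [-0.2  0.8 -1.3]
d 0.003 [0.6457 0.092  0.1746] [ 0.8  0.5 -0.7]
d 0.0015 [0.6457 0.092  0.1732] [ 0.3 -0.2 -1.1]
d 0.0005 [0.6457 0.092  0.1723] [-0.3 -0.4 -2.1]
dn t 47.5 tcp [0.6461 0.092  0.172 ] gap 0.0204 F [-0.2 -0.3  3. ]
dn t 47.7 tcp [0.6465 0.092  0.172 ] gap 0.0204 F [-1.7  0.1  7.5]
```

```bash
python3 - <<'E'
from mv import *
release(.6458,.092,.05); shot(5)
import cv2,numpy as np
from vis import *
a=cv2.imread("pics/scene5.png");b=cv2.imread("pics/top5.png")
out=[]
for c,im in(("scene",a),("top",b)):
    X=(.646,.092)
    o=np.array((272,85) if c=="scene" else (222,115)); n=120 if c=="scene" else 120
    cr=cv2.resize(im[o[1]:o[1]+120,o[0]:o[0]+100],None,fx=4,fy=4,interpolation=2)
    out.append(cr)
cv2.imwrite("pics/c7.png",np.hstack(out)); st("end")
E
```

```text
rel t 48.1 tcp [0.6455 0.092  0.1699] gap 0.0499 F [ 0.5 -0.2  0.4]
end t 50.2 tcp [0.4013 0.3288 0.3002] gap 0.0499 F [ 0.4  0.5 -0.1]
```

View pics/c7.png

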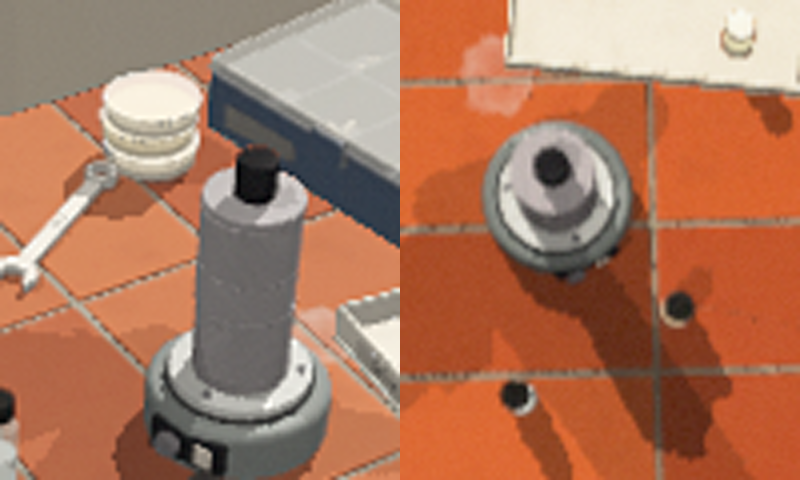

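View pics/scene5.png

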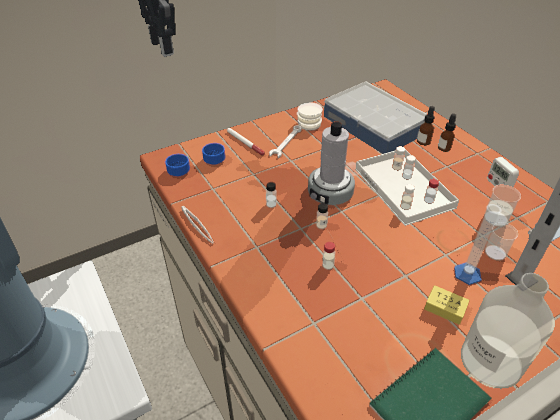

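The stack stands straight at (334,160) with the lid flush. All three vials are upright at (271,194), (322,216) and (329,255), and the robot is clear.

```bash
python3 -c "
from bench import *
sign_off()"
```

```text
the job is handed in; nothing more can be done
```

The sieve stack is built on the shaker in the order asked: pan, grey fine-mesh sieve, coarse sieve, then the lid, which I gripped by its knob. I handed it in at about 50 s of the 112 s allowed.

- **Seating:** each part met contact within about 0.5 mm of its calculated seated height, at no more than about 8 N. The last pictures from both cameras show the stack straight, with flush joints.
- **Vials:** all three are still standing where they were, and the robot was clear of everything at hand-in.
- **Checks that disagreed:** the two cameras differed by about 4 mm in y. I corrected for this by gripping the pan once to centre it and measuring it again. In that repeat the top view failed because the arm blocked it, so the correction rests on the scene camera alone. Some silhouette fits overlapped poorly, probably because of the grout lines, but both cameras still gave the same x within 1 mm.

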